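# Clip the peg caddy onto the laundry rack's eye

## Task

Pick the blue clothes-peg caddy up by the orange tab on its snap hook, press the hook's brass sprung gate onto the front bar of the wire rack's dark eye, and lower the caddy lightly until the bar sits up in the hook's bow and the gate has snapped shut. Then test the hold with a steady tug straight back from the rack of about 12 N, held for half a second (never load the eye with 20 N or more), ease off, and leave the caddy hanging still and upright from the eye. Do not shift the other things on the counter.

Things in the scene. Friction and masses are not known exactly. Their poses are not given: they have to be found in the camera images.
- caddy: Blue open peg box, 100 (x) x 90 (y) x 60 (z) mm, about 0.3 kg, on the counter; origin at its underside's centre, z up. A thin bail bears a snap hook of 6 mm round steel in the caddy's x-z plane: base block top z=117, spine x=-17, flat bow with its underside at z=170, nose coming down at x=+17 to its end at z=152. The gate closes the +x side between base block and nose.
- tab (a point): Centre of the orange grip tab on top of the hook, 24 (x) x 12 (y) x 36 (z) mm, at x=0, y=0, z=194 of the caddy (tab z=176 to 212). Pinch it across its 12 mm. Axes as the caddy's.
- throat (a point): Where the bar goes in: on the gate just under the nose, x=+15, z=147 of the caddy, axes as the caddy's. Move the caddy towards its +x so that the bar presses the gate in and its axis gets 6 to 12 mm past this point; then lower the caddy 20 mm: the bar slides up off the gate's end and the gate snaps shut under it.
- bow (a point): Where the bar's axis rests when the caddy hangs: in the hook's bow, about x=0, z=166.5 of the caddy. The bar has about 10 mm of play to either side (x) before it meets the nose or the spine.
- gate (a joint): Sprung brass gate, 6 mm thick, 36 mm from hinge to end, hinged at x=+15, z=118 of the caddy (axis along y); 0 rad shut against the nose, grows as its upper end is pressed inward (towards the spine), stop at 0.8. The bar needs about 2 N to start it and 3 to 5 N to press it aside; its spring returns it.
- rack: White coated-wire rack fixed on the counter, 180 (x) x 300 (y) x 234 (z) mm; origin at the centre of its underside, front towards its -x. The eye, a level steel loop of 7 mm round bar, 68 mm wide between bar axes, stands out 75 mm from its front at z=230 mm. To be hooked, the caddy faces the rack: its +x along the rack's +x.
- bar (a point): Nominal middle of the eye's front bar (its axis): 165 mm in front (-x) of the rack's origin, 230 mm up, axes as the rack's. The eye is set by hand in its block: the real bar lies up to 4 mm nearer or farther along the rack's x, to be found by feel; y and z are true. Bar 58 mm long (y), 7 mm thick. Its stiff rubber mount gives 1 mm per 8 N along x.
- detergent: Blue detergent bottle, 84 mm wide, 200 mm tall; origin at its underside. Bystander.
- powder_jar: Clear jar with a white lid, 70 mm wide, 110 mm tall; origin at its underside. Bystander.
- scoop_cup: White measuring cup, 70 mm wide, 60 mm tall; origin at its underside. Bystander.
- spray_can: Can with a green label, 52 mm wide, 170 mm tall; origin at its underside. Bystander.
- scrub_brush: Small brush lying on the counter; origin at its underside, handle to its -x. Bystander.
- softener: White bottle with a blue cap, 68 mm wide, 170 mm tall; origin at its underside. Bystander.

How it is judged:
On the way, in this order (a step that is already met when the one before it is completed fails the run):
1. the bar is up in the hook's bow, the gate has snapped shut, and the eye is loaded lightly (under 8 N) (x of bar in the frame of caddy between -0.016 and 0.0175 m and y of bar in the frame of caddy between -0.03 and 0.03 m and z of bar in the frame of caddy between 0.157 and 0.172 m and value of joint gate below 0.1 rad and contact force between caddy and rack below 8 N), for 0.1 s.
2. the hook, gate shut, is drawn back and loads the eye with over 8 N (x of bar in the frame of caddy between 0.002 and 0.021 m and z of bar in the frame of caddy between 0.145 and 0.172 m and value of joint gate below 0.1 rad and contact force between caddy and rack above 8 N), for 0.4 s.
At the end, for the whole second after the job is handed in: The eye's bar lies up in the hook's bow (above z=157 mm in the caddy's frame), the gate shut (under 0.1 rad); the caddy hangs clear of the counter (origin above 45 mm), within 0.25 rad of upright, slower than 0.08 m/s (x of bar in the frame of caddy between -0.016 and 0.0175 m and y of bar in the frame of caddy between -0.03 and 0.03 m and z of bar in the frame of caddy between 0.157 and 0.172 m and value of joint gate below 0.1 rad and angle between caddy's own z axis and vertical below 0.25 rad and linear speed of caddy below 0.08 m/s and height (world z) of caddy above 0.045 m); the robot touches nothing.
It fails at once if the caddy loads the rack or its eye with 20 N or more (contact force between caddy and rack above 20 N).
It fails at once if another thing on the counter is shifted by more than 30 mm (distance of any of detergent, powder_jar, scoop_cup, spray_can, scrub_brush, softener from where it was at the start of the episode above 0.03 m).
It also fails if it takes over 64 s, if anything falls off the work surface, if the arm or the gripper's body presses on something with over 40 N, if the wrist force passes 120 N, or if a joint passes its speed limit or range.

## Robot

A 7-joint arm with a two-finger parallel gripper is mounted at the origin on the work surface. World frame = base frame: x ahead of the robot, y to its left, z up, the work surface at z = 0. Lengths are in m, angles in rad, forces in N, time in s.
With the tool pointing down it reaches from about 0.4 to 0.85 m from the base axis. Payload 6.9 kg.
Tool frame: the origin (TCP) lies midway between the tips of the shut fingers; the grasp point (between the pads) lies behind it (ctrl.pinch_z is the z of the grasp point in the tool frame, in m); z points along the fingers, y is the line along which they close (so a half turn about z gives the same grasp; the last joint's range is limited). The gripper opens to 85 mm and grips with 20 to 120 N. Pads are 22 mm wide; open, the fingers measure 114 mm over their backs; the gripper's body (76 mm by 85 mm) begins 54 mm behind the grasp point. The pads swing forward as they close: fully open they stand 13 mm farther back than shut.
Start: joints at [1.421, 0.507, -0.238, 1.5, 0.126, 1.149, -0.155], TCP at [0.158, -0.605, 0.231] pointing down, gripper open.
Joint ranges: [-3.08, 3.08], [-0.24, 2.05], [-1.43, 1.35], [0, 2.5], [-1.52, 4.66], [0.17, 1.96], [-2.89, 2.89]. Speed limits (rad/s): [2.39, 2.39, 3.14, 3.14, 3.14, 3.14, 3.14].

## Interface

Orientations are given as a unit quaternion [w, x, y, z].
In Python, from station import ctrl, get_state, vision, ticket, models gives the robot as it stands. Calls block until the motion is done:
- ctrl.movep(position, orientation): joint-space move of the TCP to a pose.
- ctrl.movel(position, frame=None, max_speed=0.15): straight line of the TCP; frame=None keeps the orientation; max_speed is the mean speed in m/s.
- ctrl.set_joints(angles): joint-space move.
- ctrl.ungrasp() and ctrl.close_gripper(force=None): open the fingers fully, or close them until they stop; force is the grip in N (None keeps the last).
- ctrl.pause(seconds).
- ctrl.ik(position, orientation): joint angles nearest the present ones, or None.
- get_state(): the state.
- vision.grab_frame(name): name is "side" or "top" or "wrist"; returns (picture, depth): 420x560x3 uint8, blue, green, red; 420x560 float32, m along the optical axis (not along the pixel's ray), 0 where there is no reading.
- vision.camera_info(name): a dict with "mtx" (3x3 intrinsics, pixels), "R" (3x3) and "t" (3): a world point X has camera coordinates R X + t; the wrist camera has in their place "hand_eye" (4x4, takes a point from camera to tool coordinates, whose origin is the TCP and whose axes are the flange's). Camera axes: x right, y down, z forward; pixel columns grow to the right and rows downward; lengths in m; the calibration is good to about 2 mm. The wrist camera is an equidistant fisheye: a pixel r from the principal point sees the ray r / f radians off the axis. A picture is of the moment at which its call begins: read the wrist's pose just before it. camera_info takes no time and is no camera call.
A pose or a line that the arm cannot do raises ctrl.Unreachable and nothing moves.
- ticket.close_job(): hands the job in; it is judged then, once.
Trained networks look in the newest picture that a camera, given by its name, has taken for a name from the list of things; names that differ only in an ending like _2 or _b are one class to them, and where a whole thing is asked for, a point or a joint stands for the part that bears it (a point fixed in the world has none). Each returns a list of dicts, best first, with "p" (0 to 1); they miss things now and then, are a little off and sometimes report something else, mostly with a low value. They report only what shows in the picture. A call takes as long as a camera call.
- models.recognise(camera, target): "point" ([column, row] in pixels, amid what is visible of it).
- models.masks_of(camera, target): "mask" (420x560 bool, what is visible of it) and "point" ([column, row] in pixels, amid what is visible of it).
The state is a dict: "time": time; "qpos": joint angles; "qd": joint speeds; "tau": joint torques, N m; "tcp_pos": TCP position; "eef_rot": TCP orientation; "contact_force": force on the tool from outside, world axes, zero at the start; "wrist_torque": the same for the moment, N m; "width": finger opening in m; "gripper_force": force on a finger pad.
Only numpy, scipy, OpenCV 4.12 (cv2) and the standard library are available. Lean on these libraries where they do the work, as an engineer would, in place of code of your own. Each camera call takes 0.05 s, during which the arm holds its last target. There are 200 camera calls.

## Working session

There is one attempt and no reset: what is moved stays moved. The work goes in short steps, each a Python script; the robot and the scene stay as the last script left them, time stands still between calls to the robot, and variables do not carry over. Pictures are saved under pics/ and viewed, at most 10 in all, crops included, and the job is handed in when it is done.

```bash
ls; mkdir -p pics
python3 - <<'E'
from station import ctrl,get_state,vision,models
import cv2,numpy as np
a,_=vision.grab_frame("side");b,_=vision.grab_frame("top")
cv2.imwrite("pics/a.png",a);cv2.imwrite("pics/b.png",b)
for c in("side","top"):print(c,vision.camera_info(c))
print(get_state(),ctrl.pinch_z)
for c in("side","top"):
  for t in("caddy","tab","rack","gate"):
    print(c,t,[(r["point"],round(r["p"],2)) for r in models.recognise(c,t)][:3])
E
```

```text
pics
side {'mtx': array([[519.00308708,   0.        , 280.47085364],
       [  0.        , 519.00308708, 203.76756215],
       [  0.        ,   0.        ,   1.        ]]), 'R': array([[-0.77532082, -0.63141961,  0.01367112],
       [-0.45414827,  0.54234526, -0.70683164],
       [ 0.43889289, -0.55423001, -0.70724969]]), 't': array([0.43433639, 0.31578637, 1.25446723])}
top {'mtx': array([[480.8418208 ,   0.        , 280.31573195],
       [  0.        , 480.8418208 , 206.43445824],
       [  0.        ,   0.        ,   1.        ]]), 'R': array([[-0.01044898, -0.99991554, -0.0077285 ],
       [-0.99784218,  0.01092772, -0.0647424 ],
       [ 0.06482139,  0.00703533, -0.99787208]]), 't': array([0.04517792, 0.54040507, 1.43089094])}
{'time': 0.1, 'qpos': array([ 1.42148557,  0.50824722, -0.23751419,  1.50102007,  0.12572594,
        1.14889183, -0.15476993]), 'qd': array([-4.60738899e-05, -2.20097388e-03,  6.59383284e-04, -1.81066848e-03,
        1.61731626e-04, -9.05729991e-04,  1.04494056e-03]), 'tau': array([-4.90365128e-03, -6.21831107e+01, -2.19438918e+00, -2.50204682e+01,
        1.25896203e-02,  7.88021658e-03, -3.71141573e-05]), 'tcp_pos': array([ 0.15734045, -0.60441688,  0.23052449]), 'eef_rot': array([-7.77610154e-04,  9.91892322e-01,  1.27078713e-01, -1.29333837e-04]), 'contact_force': array([-0.50578437, -0.76427114, -0.66329775]), 'wrist_torque': array([-0.00108438, -0.00022979, -0.07069874]), 'gripper_force': 0.0, 'width': 0.08566663888529297} -0.0187
side caddy [([322.9, 188.7], 0.61)]
side tab [([319.2, 188.2], 0.59)]
side rack [([209.4, 195.6], 0.64)]
side gate []
top caddy [([350.0, 206.6], 0.57)]
top tab [([348.4, 205.5], 0.61)]
top rack [([260.7, 141.2], 0.67), ([345.4, 210.2], 0.36)]
top gate []
```

```bash
python3 -c "
import cv2,numpy as np
a=cv2.imread('pics/a.png');b=cv2.imread('pics/b.png')
cv2.imwrite('pics/c.png',cv2.resize(a[60:330,100:460],(800,600)));cv2.imwrite('pics/d.png',cv2.resize(b[60:330,140:500],(800,600)))"
```

```text
(no output)
```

View pics/c.png

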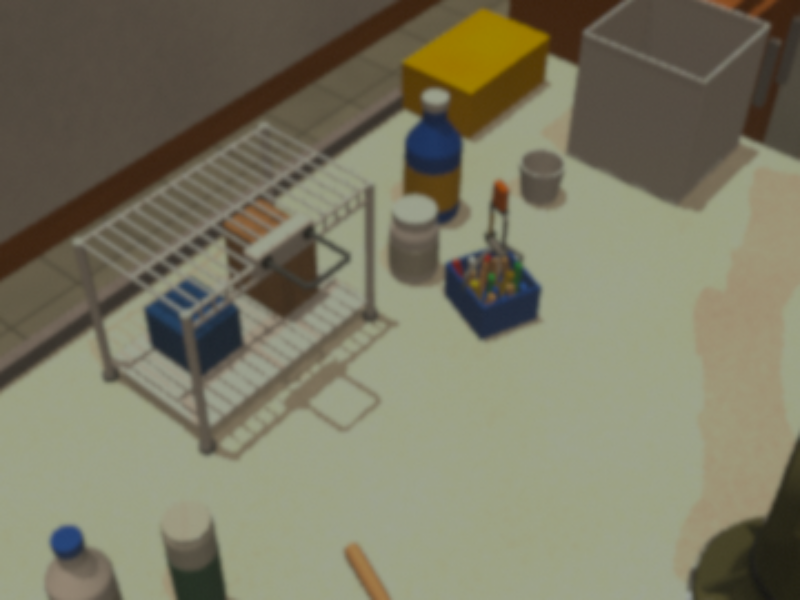

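View pics/d.png

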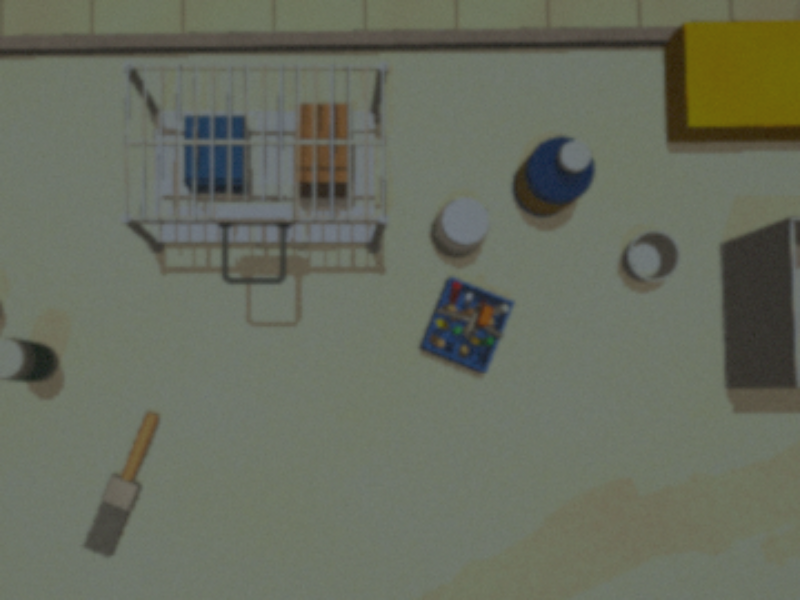

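```bash
cat > h.py <<'E'
from station import ctrl,get_state,vision,models,ticket
import cv2,numpy as np
def world(cam,uv,depth=None,z=None):
    c=vision.camera_info(cam);uv=np.atleast_2d(uv).astype(float)
    r=np.c_[(uv-c["mtx"][:2,2])/np.diag(c["mtx"])[:2],np.ones(len(uv))]
    if z is None:return (r*depth[:,None]-c["t"])@c["R"]
    o=-c["R"].T@c["t"];d=r@c["R"];return o+d*((z-o[2])/d[:,2])[:,None]
def q(psi):return [0,np.cos(psi/2),np.sin(psi/2),0]
E
python3 - <<'E'
from h import *
p,d=vision.grab_frame("top")
def cloud(t):
    m=models.masks_of("top",t)
    m=m[0]["mask"];v,u=np.nonzero(m&(d>0));return np.c_[u,v],world("top",np.c_[u,v],d[v,u])
uv,X=cloud("caddy")
s=(X[:,2]>.03)&(X[:,2]<.08);print("caddy",s.sum(),cv2.minAreaRect(X[s,:2].astype(np.float32)*1000))
s=X[:,2]>.172;print("tab",s.sum(),X[s].mean(0),X[s].max(0),X[s].min(0))
uv,X=cloud("rack");print("rack",np.percentile(X,[1,50,99],axis=0))
s=(X[:,2]>.2)&(X[:,2]<.26);print(cv2.minAreaRect(X[s,:2].astype(np.float32)*1000))
v,u=np.mgrid[150:195,232:275];v=v.ravel();u=u.ravel();X=world("top",np.c_[u,v],d[v,u])
s=(p[v,u].max(1)<90)&(d[v,u]>0)
print("eye",s.sum());
e=world("top",np.c_[u,v][s],z=.2335);print(cv2.minAreaRect(e[:,:2].astype(np.float32)*1000),np.median(X[s],axis=0),e.min(0),e.max(0))
fb=e[:,0]<e[:,0].min()+.012;print(np.polyfit(e[fb,1],e[fb,0],1),e[fb].mean(0))
E
```

```text
caddy 540 ((538.650390625, -165.97610473632812), (90.74291229248047, 100.61654663085938), 67.19123840332031)
tab 67 [ 0.5365409  -0.16358107  0.20190455] [ 0.55371957 -0.15570115  0.21929899] [ 0.52142204 -0.17284088  0.1732096 ]
rack [[ 5.88559076e-01 -5.03311598e-02 -7.09050358e-04]
 [ 7.29971432e-01  1.01158483e-01  1.02651544e-01]
 [ 8.38116295e-01  2.60354785e-01  2.44574702e-01]]
((706.9820556640625, 101.95989990234375), (307.1051940917969, 259.5474548339844), 89.40290069580078)
eye 394
((625.710693359375, 107.4299087524414), (108.65438079833984, 96.0794677734375), 89.35456085205078) [0.62925044 0.10583785 0.23233554] [0.57732182 0.05288176 0.2335    ] [0.67435931 0.1614073  0.2335    ]
[0.01014782 0.58054659] [0.58161785 0.1055658  0.2335    ]
```

Run:
```python
from h import *
s=get_state();ctrl.movel([s["tcp_pos"][0],s["tcp_pos"][1],.40],max_speed=.3)
ctrl.movep([.47,-.22,.34],q(-.398))
ctrl.pause(.2);p,d=vision.grab_frame("wrist");print(get_state()["time"],get_state()["qpos"],vision.camera_info("wrist"))
for t in("gate","tab"):print(t,[(r["point"],round(r["p"],2)) for r in models.recognise("wrist",t)][:3])
cv2.imwrite("pics/w.png",cv2.resize(p,(800,600)))
```

```text
3.425 [ 0.69904031  0.27985571 -0.42145129  1.57579639  0.11722257  1.31103373
 -1.7077812 ] {'mtx': array([[325.1922621 ,   0.        , 277.25453278],
       [  0.        , 325.1922621 , 209.70518965],
       [  0.        ,   0.        ,   1.        ]]), 'hand_eye': array([[ 3.82475648e-04, -9.61944517e-01, -2.73244579e-01,
         6.99401347e-02],
       [ 9.99999879e-01,  4.52015705e-04, -1.91544249e-04,
         1.29705731e-03],
       [ 3.07765781e-04, -2.73244473e-01,  9.61944574e-01,
        -1.42806137e-01],
       [ 0.00000000e+00,  0.00000000e+00,  0.00000000e+00,
         1.00000000e+00]])}
gate [([206.1, 131.6], 0.6)]
tab [([219.3, 144.5], 0.8)]
```

View pics/w.png

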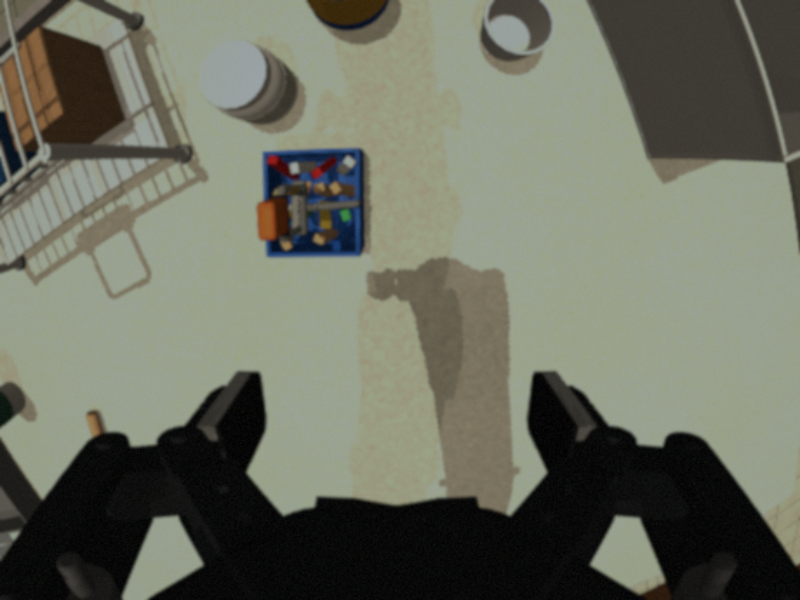

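Run:
```python
from h import *
a=cv2.imread("pics/a.png")[135:185,300:345]
cs=vision.camera_info("side");psi=-.398
def pr(x,z):
    X=np.array([.5375+x*np.cos(psi),-.1648+x*np.sin(psi),z]);c=cs["R"]@X+cs["t"];m=cs["mtx"]@c;return m[:2]/m[2]
for n,x,z in(("base",0,.117),("spine",-.017,.15),("gate",.016,.135),("nose",.017,.155),("tab",0,.194)):print(n,pr(x,z),(pr(x,z)-[300,135])*12)
a=cv2.resize(a,None,fx=12,fy=12,interpolation=cv2.INTER_CUBIC)
cv2.imwrite("pics/e.png",np.clip(a.astype(float)*1.6,0,255).astype(np.uint8))
```

```text
base [323.14825365 169.00621816] [277.77904383 408.07461787]
spine [327.12506652 163.72673884] [325.50079829 344.72086609]
gate [320.70543062 161.03684662] [248.46516749 312.44215948]
nose [321.00366966 155.47822979] [252.04403591 245.73875744]
tab [325.1354272  148.14068468] [301.62512641 157.68821617]
```

View pics/e.png

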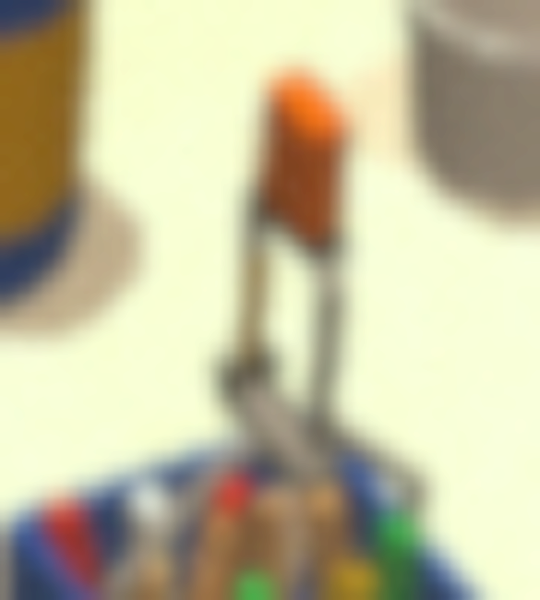

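```bash
cat >> h.py <<'E'
def F(n=5):
    a=[]
    for _ in range(n):a.append(get_state()["contact_force"]);ctrl.pause(.01)
    return np.mean(a,axis=0)
YAW=-.010
E
python3 - <<'E'
from h import *
Q=q(-.398)
ctrl.movep([.5375,-.1648,.27],Q)
ctrl.movel([.5375,-.1648,.179],max_speed=.12)
ctrl.close_gripper(100);s=get_state();print(s["width"],s["gripper_force"],s["tcp_pos"],F())
if s["width"]>.008:
    ctrl.movel([.5375,-.1648,.20],max_speed=.05)
    ctrl.movel([.46,-.1648,.262],max_speed=.15)
    ctrl.movep([.47,.03,.262],q(YAW)) 
    ctrl.movel([.50,.1035,.262],max_speed=.15);ctrl.pause(.3)
    p,d=vision.grab_frame("side");cv2.imwrite("pics/f.png",cv2.resize(p[60:330,100:460],(800,600)))
    s=get_state();print(s["time"],s["width"],s["tcp_pos"],F(),F(),s["wrist_torque"])
E
```

```text
0.010744904345419104 97.77376413345337 [ 0.53790973 -0.16459327  0.17921489] [0.84173542 0.67911413 1.44604487]
8.875 0.010937675420142252 [0.49995661 0.10289274 0.26209974] [-0.2831641  -0.37053269 -2.95613107] [ 0.17495329 -0.26275289 -3.03886308] [ 0.0573437   0.00342254 -0.08266562]
```

View pics/f.png

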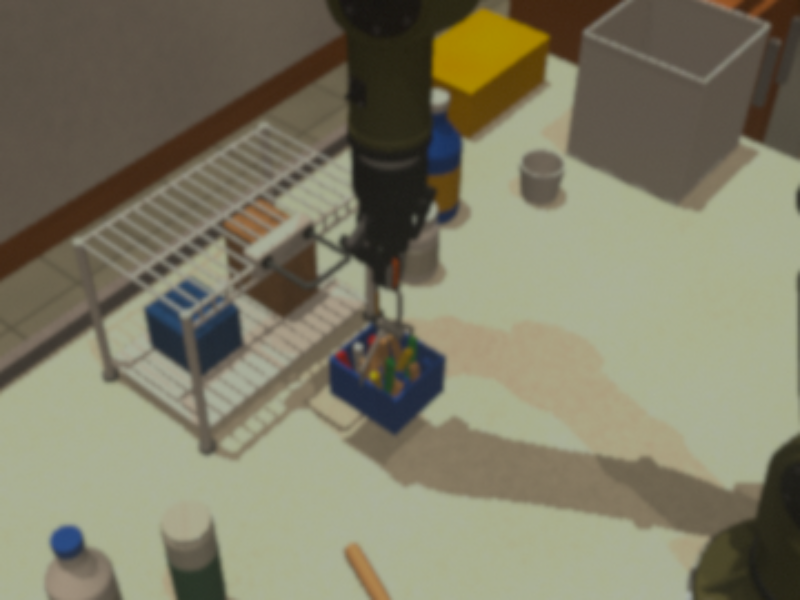

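Run:
```python
from h import *
ctrl.movel([.50,.1035,.264],max_speed=.1)
ctrl.movel([.546,.1035,.264],max_speed=.1);ctrl.pause(.2)
f0=F(8);print(f0);x=.546;log=[]
while x<.58:
    x+=.001;ctrl.movel([x,.1035,.264],max_speed=.03);f=F(4)-f0
    log.append((round(x,4),f.round(1)))
    if f[0]<-1.3:
        ctrl.pause(.05);f=F(6)-f0
        if f[0]<-1.2:break
print(*log,sep="\n");print(get_state()["time"],f)
```

```text
[ 0.33751262  0.05163332 -3.15117002]
(0.547, array([-0.6, -0.4, -0.2]))
(0.548, array([-0.4,  0.4, -0.2]))
(0.549, array([-0.3, -0.3,  0.3]))
(0.55, array([-0.3,  0.2,  0.2]))
(0.551, array([ 0.1, -0.1, -0.1]))
(0.552, array([-0.7, -0.7,  0.1]))
(0.553, array([-0.2,  0. , -0. ]))
(0.554, array([-0.1,  0.4,  0.3]))
(0.555, array([-0.4,  0.1,  0.2]))
(0.556, array([-0.9, -0. , -0.1]))
(0.557, array([-0.4, -0.2, -0.3]))
(0.558, array([-0.5, -0.2,  0.1]))
(0.559, array([-0.4, -0.2,  0.1]))
(0.56, array([-1.8,  0.2,  0.8]))
14.15 [-2.29694117  0.1548176   0.09511147]
```

Run:
```python
from h import *
f0=np.array([.05,0,-3.05]);x=.560
while x<.5738:
    x+=.0015;ctrl.movel([x,.1035,.264],max_speed=.04);f=F(3)-f0;print(round(x,4),f.round(1))
    if abs(f[0])>8:break
print(get_state()["tcp_pos"],get_state()["time"])
```

```text
0.5615 [-2.1  0.2  0.5]
0.563 [-2.4  0.3 -0.5]
0.5645 [-3.  -0.1  0.2]
0.566 [-3.   0.5 -0.4]
0.5675 [-3.5 -0.3  0.6]
0.569 [-4.1  0.4  0.4]
0.5705 [-4.3 -0.1 -0.2]
0.572 [-5.   0.1  0.2]
0.5735 [-4.2 -0.  -0.8]
0.575 [-4.   0.2 -1.4]
[0.57494271 0.10347444 0.26382439] 16.9
```

Run:
```python
from h import *
f0=np.array([.05,0,-3.05]);z=.264
while z>.2395:
    z-=.0015 if z>.246 else .0007;ctrl.movel([.575,.1035,z],max_speed=.04);f=F(4)-f0;print(round(z,4),f.round(1))
    if abs(f[0])>9 or f[2]>1.5:break
print(get_state()["tcp_pos"],get_state()["time"])
p,d=vision.grab_frame("side");cv2.imwrite("pics/g.png",cv2.resize(p[110:260,170:370],(800,600),interpolation=cv2.INTER_CUBIC))
```

```text
0.2625 [-3.5  0.1 -2.3]
0.261 [-2.9  0.1 -2.7]
0.2595 [-3.2  0.7 -2.8]
0.258 [-2.7  0.1 -3.6]
0.2565 [-1.7  0.5 -4.8]
0.255 [-1.8  0.  -3.6]
0.2535 [-0.1 -0.5 -0.1]
0.252 [ 0.3  0.4 -0.4]
0.2505 [-0.2  0.  -0.1]
0.249 [ 0.1  0.  -0.2]
0.2475 [-0.  -0.7  0.1]
0.246 [ 0.1  0.1 -0.5]
0.2453 [ 0.2 -0.1  0.1]
0.2446 [ 0.4 -0.1  0. ]
0.2439 [-0.6  0.4  0.3]
0.2432 [-0.3  0.   0.2]
0.2425 [0.1 0.3 0.4]
0.2418 [-0.5  0.2  1.3]
0.2411 [-0.1 -0.6  2.8]
[0.57509729 0.1035503  0.24132095] 22.2833
```

View pics/g.png

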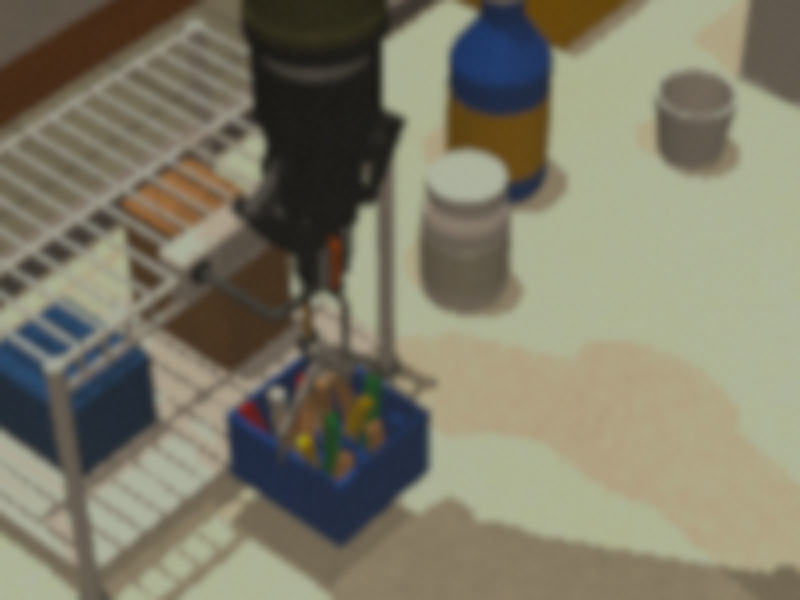

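Run:
```python
from h import *
f0=np.array([.05,0,-3.05]);x,y,z=.575,.1035,.2420
ctrl.movel([x,y,z],max_speed=.03)
while x>.562:
    f=F(5)-f0;print(round(x,4),f.round(1))
    if f[0]>11.2:break
    x-=.0007 if f[0]<3 else .0003;ctrl.movel([x,y,z],max_speed=.02)
t=get_state()["time"]
while get_state()["time"]<t+.7:
    f=F(6)-f0;print("hold",f.round(1),end=" ")
    if f[0]>14.5 : x+=.0003;ctrl.movel([x,y,z],max_speed=.02)
    elif f[0]<10.3: x-=.0002;ctrl.movel([x,y,z],max_speed=.02)
print(x,get_state()["tcp_pos"],get_state()["time"])
```

```text
0.575 [-0.  -0.1  1.5]
0.5743 [ 0.3 -0.1  1.2]
0.5736 [0.1 0.1 0.8]
0.5729 [0.3 0.2 0.7]
0.5722 [-0.1  0.5  0.6]
0.5715 [-0.3  0.5  1. ]
0.5708 [0.1 0.  1. ]
0.5701 [ 0.6 -0.4  1.2]
0.5694 [2.2 0.2 0.4]
0.5687 [ 3.5 -0.4  0.4]
0.5684 [ 5.2 -0.1  0.5]
0.5681 [ 5.3 -0.4  1.8]
0.5678 [ 6.1 -0.3  0.9]
0.5675 [ 6.  -0.   0.8]
0.5672 [7.1 0.3 0.3]
0.5669 [7.5 0.1 0.3]
0.5666 [ 8.   0.1 -0.1]
0.5663 [ 8.5 -0.1 -0.2]
0.566 [ 9.3 -0.1 -0.4]
0.5657 [ 9.6  0.  -0.6]
0.5654 [ 9.9  0.  -0.5]
0.5651 [10.7  0.1 -1. ]
0.5648 [11.9  0.4 -0.8]
hold [11.2 -0.  -1.2] hold [11.4  0.4 -0.9] hold [11.6  0.3 -0.8] hold [11.2 -0.2 -1.1] hold [11.2  0.2 -1.2] hold [11.5 -0.2 -1.5] hold [11.1  0.1 -0.8] hold [11.5  0.2 -0.9] hold [11.1 -0.2 -0.5] hold [10.9  0.3 -0.7] hold [11.4  0.3 -0.8] hold [11.   0.3 -0.9] hold [11.4  0.3 -0.8] hold [11.1  0.2 -1.2] 0.5648000000000001 [0.5674824  0.10349632 0.24271136] 29.7417
```

Run:
```python
from h import *
f0=np.array([.05,0,-3.05]);y=.1035
ctrl.movel([.580,y,.2425],max_speed=.02);print((F(6)-f0).round(1),get_state()["wrist_torque"])
z=.2425
while z>.2385:
    z-=.0004;ctrl.movel([.580,y,z],max_speed=.02);f=F(6)-f0
    if f[2]>2.7:break
print(z,f.round(1),get_state()["tcp_pos"])
ctrl.ungrasp();ctrl.pause(.3)
s=get_state();ctrl.movel([.580,y,.40],max_speed=.1);ctrl.pause(.5)
p,d=vision.grab_frame("side");cv2.imwrite("pics/h.png",cv2.resize(p[110:260,170:370],(800,600),interpolation=cv2.INTER_CUBIC))
print(s["width"],get_state()["time"],F())
ms=[]
for _ in range(2):
    a,_=vision.grab_frame("side");ms.append(a[110:260,170:370].astype(int));ctrl.pause(.3)
print(abs(ms[0]-ms[1]).mean())
```

```text
[-0.3  0.2  0.2] [ 0.00255366 -0.01526524 -0.05059856]
0.24089999999999995 [-0.8 -0.3  3.9] [0.58006523 0.10356216 0.24106184]
0.08554392794786808 35.2 [-0.11817853  0.20666649  0.46221516]
0.5507333333333333
```

View pics/h.png

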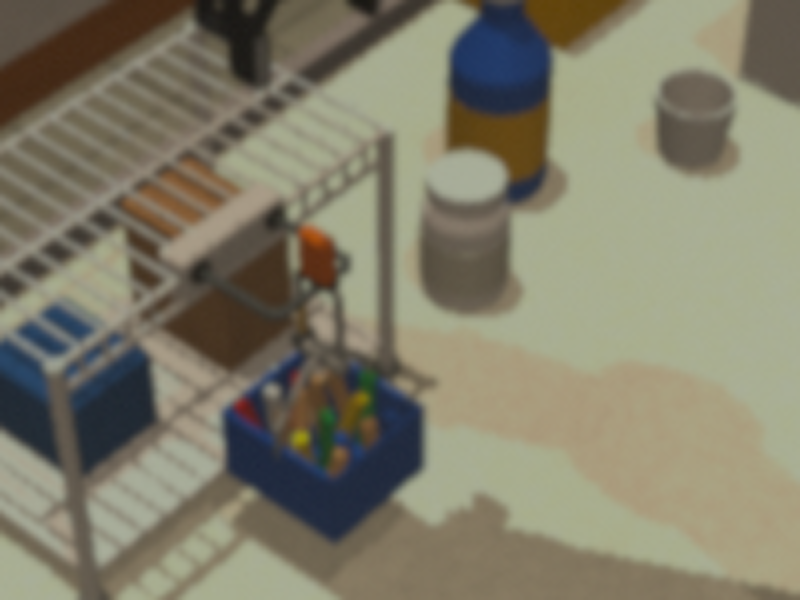

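The caddy (box at about 325,440 in the crop, tab at 318,255) hangs upright and still from the eye, clear of the counter. The gate looks shut and the gripper is well clear.

```bash
python3 -c "
from h import *
ctrl.pause(.5);print(ticket.close_job())"
```

```text
the job is handed in; nothing more can be done
None
```

The caddy is hanging upright and still from the eye with the gate shut, after a tug of about 11 N (aim: 12 N) held for over half a second; the job is handed in, but no verdict came back.

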